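# Pin the sensor's lug into its mounting fork

### The arm

A 6-joint arm with a two-finger parallel gripper is mounted at the origin on the work surface. World frame = base frame: x ahead of the robot, y to its left, z up, the work surface at z = 0. Lengths are in m, angles in degrees, forces in N, time in s.
With the tool pointing down it reaches from about 0.275 to 0.975 m from the base axis. Payload 8.4 kg.
Tool frame: the origin (TCP) lies between the finger pads; the fingertips stand 14 mm ahead of it and the grasp point (between the pads) lies 5 mm behind it; z points along the fingers, y is the line along which they close (so a half turn about z gives the same grasp; the last joint's range is limited). The gripper opens to 92 mm and grips with 3 to 60 N. Pads are 20 mm wide; open, the fingers measure 128 mm over their backs; the gripper's body (75 mm by 189 mm) begins 69 mm behind the grasp point.
Start: joints at [-73.591, 20.225, 93.587, -0, 66.188, -0.138], TCP at [0.178, -0.599, 0.229] pointing down, gripper open.
Joint ranges: [-150.9, 150.9], [-52.94, 120.26], [3.33, 152.33], [-74.26, 254.26], [0, 154.13], [-172.89, 172.89]. Speed limits (degrees/s): [127.2, 127.2, 159.86, 180, 180, 180].

### API

Orientations are given as [roll, pitch, yaw] about the fixed x, y, z axes, in that order (R = Rz(yaw) Ry(pitch) Rx(roll)).
In Python, from cell import arm, vision gives the robot as it stands.
- The arm moves only by the tool step_arm, never from a script. Its argument "plan" is a list of rows, each a list of 2 entries, a list of its own where there are three numbers: the shift along the world's x, y, z scaled (see below), then the turn, a rotation vector about the world's x, y, z scaled (see below). In form: [[[x, y, z], [ax, ay, az]], ...]. A call has 1 to 5 rows; each row is the pose to reach, as a shift and turn from the pose commanded when the call began, turning the shorter way round; what a row does not reach only later rows make up. The controller multiplies each number of a shift by 0.1 m and each number of a turn by pi rad. A row lasts 1/12 s, in which the tool goes at most 41.7 mm and 7.16 degrees, less where a joint would pass 70% of its speed; a pose out of reach is approached as far as the arm can. A call with a number of a shift or a turn outside -1 to 1 is refused whole. A call with a gripper value outside its range is refused whole. "grip" is the opening, from -1 (shut) to 1 (fully open), set as the call begins (left out, the last holds). The fingers move at their own pace and stop on an object; "grip_force" is the grip in N (left out, the last holds). Time passes only in rows, so rows that repeat a pose let the fingers close. It gives the time, the measured TCP pose, the force, the opening and the grip force at its end, in the units of the state.
- arm.read_state(): the state, without advancing time (a new reading comes with each control period).
- vision.read_camera(name): name is "side" or "top"; returns a dict with "frame" (400x640x3 uint8, blue, green, red), "fx", "fy", "cx", "cy" (pixels), "rvec" (rotation vector, rad) and "tvec" (3), from world to camera coordinates, as OpenCV has them. Camera axes: x right, y down, z forward; pixel columns grow to the right and rows downward; lengths in m; the calibration is good to about 2 mm. A picture is of the moment at which its call begins. There is no depth.
- arm.sign_off(): hands the job in; it is judged then, once.
The state is a dict: "time": time; "joint_positions": joint angles; "qd": joint speeds; "joint_torque": joint torques, N m; "ee_pos": TCP position; "ee_rot": TCP orientation; "contact_force": force on the tool from outside, world axes, zero at the start; "moment": the same for the moment, N m; "grip_width": opening from 0.0 (shut) to 1.0 (fully open); "grasp_force": force on a finger pad.
Only numpy, scipy, OpenCV 4.12 (cv2) and the standard library are available. Lean on these libraries where they do the work, as an engineer would, in place of code of your own. Each camera call takes 0.05 s, during which the arm holds its last target. There are 200 camera calls.

### The job

The sensor's lug already sits in its slanted mounting fork with the holes lined up. Take the pin with the tall round knob from the parts stand and push it knob up, along the slant of the holes, through fork and lug until its collar sits fully home on the fork, then let go. Leave the other two parts in the stand, and do not knock over or shove away the jar and the wrench.

Things in the scene. Friction and masses are not known exactly. Their poses are not given: they have to be found in the camera images.
- pin: steel headed pin hanging upright in one of the stand's three holes (any). Origin on its axis at the collar's underside, z up the axis through the knob. Shank 10 mm diameter, 52 mm long below the origin, last 7 mm tapered to 5.5 mm; collar 26 mm diameter, z 0 to 5 mm; plain round knob 18 mm diameter, z 5 to 31 mm. About 80 g
- pin_tip (a point): centre of the pin's lower end, 52 mm below the collar's underside
- fork_mouth (a point): centre of the hole's mouth on the fork's upper face, 120 mm above the table. z: the hole's axis, pointing out, leaning 30 degrees from vertical (towards the robot, -x, at yaw 0); x up the slanted face; y level, towards the sensor. Hole 12.5 mm in diameter, 34 mm through cheek, lug and cheek, edges chamfered; free space below. Nothing rises above the plane of this face
- fork: fixed aluminium fork, origin and axes as fork_mouth. Two cheeks 48 x 46 mm, 10 mm thick, 14 mm apart, joined by a 14 mm spine along their lower edge (x -24 to -38 mm); the sensor's 12 mm steel lug lies between them. A spring ball in the lug's hole, 17 mm deep on the -x side, rubs on the pin: it needs a push of about 1 to 5 N and does not fall home by itself
- mount: grey base plate carrying fork and sensor, fixed to the table. Origin on the table straight below the hole's mouth, z up. The plate spans x -50 to 50 mm, y -40 to 195 mm, 12 mm thick. The sensor, a steel tube 30 mm in diameter with a black end, lies level along y from the lug to y = 192 mm, its axis 105 mm high
- stand: grey parts stand fixed to the table, 76 x 200 mm, 72 mm high, a top plate on two end walls. Origin at the centre of its underside, y along the row of holes. Three 16 mm holes through the top plate at y = -64, 0 and 64 mm, x = 0
- plug: steel plug in another hole of the stand: 28 mm collar under a square head 20 x 20 x 12 mm, whose top is 17 mm above the stand. Not the one to use. Origin at the underside of its collar
- tee: steel pin with a T handle in the remaining hole of the stand: 24 mm collar, 44 mm crossbar of 10 mm diameter 20 mm above the stand. Not the one to use. Origin at the underside of its collar
- jar: white plastic jar, 48 mm diameter, 55 mm high, standing beside the fork. Origin at the centre of its underside
- wrench: steel wrench, 160 mm long, lying behind the stand. Origin at its underside near the middle, x along its length
Things that resemble listed ones, but are neither listed nor needed, are in the scene too. What is shaped like the pin but black or purple is not meant.

How it is judged:
By the outcome, as a careful person would: the job done as asked, in the order asked, and still so for the second after the job is handed in, with the robot touching nothing.
It also fails if it takes over 40 s, if anything falls off the work surface, if the arm or the gripper's body presses on something with over 40 N, if the wrist force passes 120 N, or if a joint passes its speed limit or range.

## Working session

There is one attempt and no reset: what is moved stays moved. The work goes in short steps, Python scripts to look and compute and a tool call to move; the robot and the scene stay as the last step left them, time stands still between calls to the robot, and variables do not carry over. Pictures are saved under pics/ and viewed, at most 10 in all, crops included, and the job is handed in when it is done.

Besides the shell and the picture viewer there is one more tool, called after "Call:" as name([rows], argument=value, ...), one row to a line, values as JSON. step_arm: Moves the arm, as the interface text tells. Its arguments: {"type":"object","properties":{"plan":{"type":"array"},"grip":{"type":"number"},"grip_force":{"type":"number"}},"required":["plan"]}

```bash
mkdir -p pics; ls; cat > h.py <<'E'
import numpy as np, cv2
from cell import arm, vision
def cam(n):
    c=vision.read_camera(n); c['K']=np.array([[c['fx'],0,c['cx']],[0,c['fy'],c['cy']],[0,0,1]]); c['R']=cv2.Rodrigues(np.array(c['rvec'],float))[0]; c['t']=np.array(c['tvec'],float).ravel(); return c
def ray(c,u,v):
    d=c['R'].T@np.linalg.inv(c['K'])@np.array([u,v,1.]); return -c['R'].T@c['t'], d/np.linalg.norm(d)
def onz(c,u,v,z):
    o,d=ray(c,u,v); return o+d*(z-o[2])/d[2]
def proj(c,P):
    p=cv2.projectPoints(np.array(P,float).reshape(-1,1,3),np.array(c['rvec'],float),c['t'],c['K'],None)[0]; return p[:,0]
def tri(c1,p1,c2,p2):
    o1,d1=ray(c1,*p1);o2,d2=ray(c2,*p2)
    s=np.linalg.lstsq(np.c_[d1,-d2],o2-o1,rcond=None)[0]; a=o1+s[0]*d1;b=o2+s[1]*d2
    return (a+b)/2, np.linalg.norm(a-b)
E
python3 - <<'E'
from h import *
import pickle
for n in('top','side'):
    c=cam(n); pickle.dump(c,open(n+'.pkl','wb')); cv2.imwrite(f'pics/{n}0.png',c['frame'])
    print(n,-c['R'].T@c['t'],c['fx'],ray(c,320,200)[1])
print(arm.read_state())
E
```

```text
pics
top [0.32471873 0.00383303 1.07655314] 380.1706559218825 [ 0.24151584 -0.02455044 -0.97008627]
side [ 0.51928528 -0.65321165  0.66081365] 399.60195026435514 [ 0.04533558  0.75472566 -0.65447221]
{'time': 0.1, 'joint_positions': array([-7.35919834e+01,  2.02575710e+01,  9.36233398e+01, -5.04363863e-04,
        6.61885223e+01, -1.38732442e-01]), 'qd': array([-0.0421637 ,  0.00662304, -0.04893046, -0.0552555 , -0.00708669,
        0.07458143]), 'joint_torque': array([-5.83004585e-04, -5.94907451e+01, -3.34930587e+01,  6.98208134e-02,
        1.83990860e-02, -6.99720900e-06]), 'ee_pos': array([ 0.17786502, -0.59872112,  0.2279601 ]), 'ee_rot': array([-1.79930566e+02,  2.93062521e-04,  1.65469531e+01]), 'contact_force': array([-0.46078043, -0.22150312, -0.80503546]), 'moment': array([-0.02973952, -0.01571134, -0.02783753]), 'grasp_force': 0.0, 'grip_width': 0.9998742202784787}
```

View pics/top0.png

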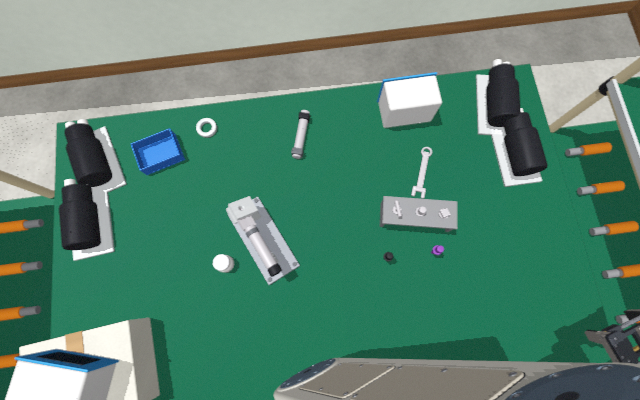

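View pics/side0.png

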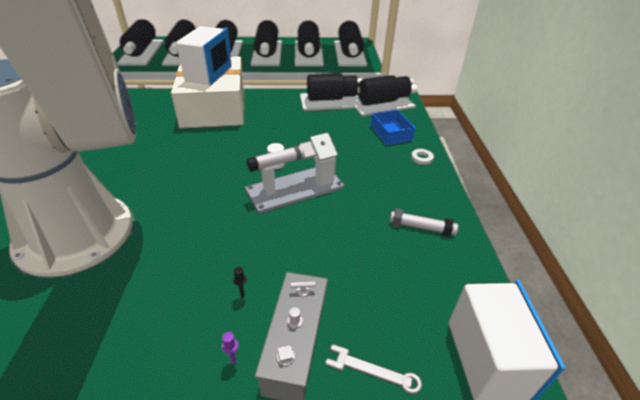

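The top view shows the stand at (420,212) with the round knob in its middle hole at (422,211). The fork is at (243,207), the sensor tube runs to (273,270), and the jar is at (224,263). In the side view the knob is at (295,317) and the fork face at (323,145). Next I'll enlarge these areas to measure them.

```bash
python3 - <<'E'
from h import *
import pickle
t=pickle.load(open('top.pkl','rb'))['frame'];s=pickle.load(open('side.pkl','rb'))['frame']
def cr(f,x,y,w,h,k): return cv2.resize(f[y:y+h,x:x+w],None,fx=k,fy=k,interpolation=cv2.INTER_CUBIC)
a=cr(t,210,190,100,100,4);b=cr(s,240,125,100,75,4);
c=cr(t,375,190,100,50,4);d=cr(s,250,265,100,75,4)
im=np.zeros((600,800,3),np.uint8)
im[:400,:400]=a; im[400:600,:400]=c; im[:300,400:]=b; im[300:,400:]=d
cv2.imwrite('pics/z.png',im)
E
```

```text
(no output)
```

View pics/z.png

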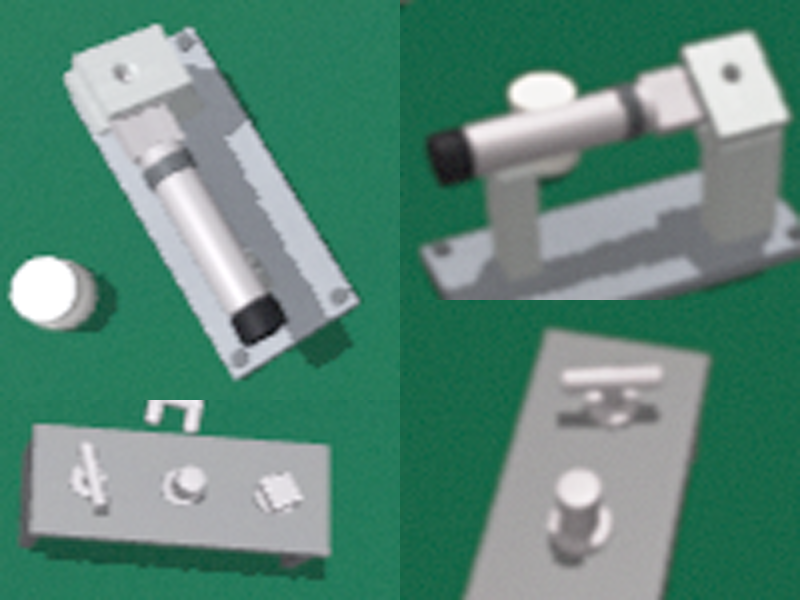

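The enlarged crops show the fork hole at top px (241,208) and side px (322.5,143). The knob top is at top px (422,209) and side px (294.5,311.5). The plate and stand corners are clear enough to measure.

```bash
python3 - <<'E'
from h import *
import pickle
np.set_printoptions(precision=4,suppress=True)
T=pickle.load(open('top.pkl','rb'));S=pickle.load(open('side.pkl','rb'))
f=lambda U,V,ox,oy:((U+.5)/4-.5+ox,(V+.5)/4-.5+oy)
ht,hs=f(124,72,210,190),f(331,72,240,125)
print('hole',tri(T,ht,S,hs),onz(T,*ht,.12),onz(S,*hs,.12))
kt,ks=f(190,78,375,190),f(179,187,250,265)
print('knob z.103',tri(T,kt,S,ks),onz(T,*kt,.103),onz(S,*ks,.103))
P=[onz(T,*f(*p,210,190),.012) for p in((189,27),(358,298),(237,380))]
e=P[1]-P[0];w=P[2]-P[1]
print('plate',P,np.linalg.norm(e),np.linalg.norm(w),'y dir',np.degrees(np.arctan2(e[1],e[0])),'w',np.degrees(np.arctan2(w[1],w[0])))
Q=[onz(T,*f(*p,375,190),.072) for p in((35,25),(330,46),(329,155),(30,135))]
print('stand',np.mean(Q,0),[np.linalg.norm(Q[i]-Q[i-1]) for i in range(4)],(lambda d:np.degrees(np.arctan2(d[1],d[0])))(Q[0]-Q[1]+Q[3]-Q[2]))
# plate origin: corner (+50?,-40)
for yaw in (np.degrees(np.arctan2(e[1],e[0]))-90,):
    r=np.radians(yaw);R=np.array([[np.cos(r),-np.sin(r)],[np.sin(r),np.cos(r)]])
    for p,l in zip(P,((-50,-40),(-50,195),(50,195))):
        print('origin from corner',yaw,p[:2]-R@np.array(l)/1e3)
print('jar',onz(T,*f(43,292,210,190),.055))
# fork face corners in both views
A=[f(*p,210,190) for p in((75,55),(163,26),(196,74),(100,106))]
B=[f(*p,240,125) for p in((283,47),(352,32),(389,117),(308,140))]
for a in A: print('fT',a)
E
```

```text
hole (array([0.5707, 0.185 , 0.1213]), np.float64(0.0004997578921892527)) [0.5707 0.1852 0.12  ] [0.571  0.1871 0.12  ]
knob z.103 (array([ 0.506 , -0.2834,  0.1021]), np.float64(0.00032025718640486345)) [ 0.506  -0.2831  0.103 ] [ 0.5059 -0.284   0.103 ]
plate [array([0.6254, 0.1563, 0.012 ]), array([0.416 , 0.0589, 0.012 ]), array([0.3721, 0.1478, 0.012 ])] 0.23091827309830104 0.09908949625234369 y dir -155.05789728121692 w 116.28321598513473
stand [ 0.5046 -0.2845  0.072 ] [np.float64(0.07654543033298565), np.float64(0.20089172373104386), np.float64(0.0754525112039052), np.float64(0.20013688562449666)] 78.09335906156672
origin from corner -245.05789728121692 [0.568  0.1848]
origin from corner -245.05789728121692 [0.5717 0.1865]
origin from corner -245.05789728121692 [0.57   0.1847]
jar [0.4449 0.2639 0.055 ]
fT (228.375, 203.375)
fT (250.375, 196.125)
fT (258.625, 208.125)
fT (234.625, 216.125)
```

Both views agree to within 1–2 mm. The hole is at (0.5705,0.186,0.120) with mount yaw ≈115.3°, and the pin is at (0.5055,-0.284). I'll start the approach.

Call:
step_arm([
  [[0.4,0.4,0],[0,0,0.04]],
  [[0.82,0.79,0],[0,0,0.08]],
  [[0.82,0.79,0],[0,0,0.086]],
], grip=1)

```text
time: 0.35
ee_pos: [0.2609, -0.5181, 0.228]
ee_rot: [-179.9, -0.0, 32.4]
contact_force: [-0.1, -0.1, -1.1]
grip_width: 0.999
grasp_force: 0.0
```

Call:
step_arm([
  [[0.4,0.4,0],[0,0,0.04]],
  [[0.82,0.79,0],[0,0,0.08]],
  [[0.82,0.79,0],[0,0,0.086]],
])

```text
time: 0.6
ee_pos: [0.3435, -0.4387, 0.2283]
ee_rot: [-180.0, -0.0, 48.0]
contact_force: [1.4, 0.4, -0.3]
grip_width: 1.001
grasp_force: 0.0
```

Call:
step_arm([
  [[0.4,0.4,0],[0,0,0.04]],
  [[0.82,0.79,0],[0,0,0.08]],
  [[0.82,0.79,0],[0,0,0.086]],
])

```text
time: 0.85
ee_pos: [0.4256, -0.3597, 0.2284]
ee_rot: [-180.0, -0.0, 63.4]
contact_force: [1.1, -0.1, -0.1]
grip_width: 1.001
grasp_force: 0.0
```

Call:
step_arm([
  [[0.4,0.4,0],[0,0,0.04]],
  [[0.81,0.79,0],[0,0,0.08]],
  [[0.81,0.79,0],[0,0,0.085]],
  [[0.81,0.79,0],[0,0,0.085]],
])

```text
time: 1.18
ee_pos: [0.5083, -0.2795, 0.2283]
ee_rot: [180.0, -0.1, 78.6]
contact_force: [-0.9, 0.7, -0.2]
grip_width: 0.996
grasp_force: 0.0
```

Call:
step_arm([
  [[-0.02,-0.04,-0.4],[0,0,0]],
  [[-0.02,-0.04,-0.8],[0,0,0]],
  [[-0.02,-0.04,-1],[0,0,0]],
  [[-0.02,-0.04,-1],[0,0,0]],
])

```text
time: 1.52
ee_pos: [0.4995, -0.2857, 0.1238]
ee_rot: [-179.5, -0.1, 78.3]
contact_force: [-1.0, 0.3, 0.8]
grip_width: 1.002
grasp_force: 0.0
```

```bash
python3 - <<'E'
from h import *
s=arm.read_state(); print(s['ee_pos'],s['ee_rot'])
t=cam('top');q=cam('side')
im=np.hstack([cv2.resize(c['frame'][y:y+120,x:x+100],None,fx=4,fy=4,interpolation=cv2.INTER_CUBIC) for c,x,y in((t,375,150),(q,250,230))])
cv2.imwrite('pics/a.png',im)
E
```

```text
[ 0.4995491  -0.28565407  0.12379607] [-1.79533855e+02 -1.41919442e-01  7.82571879e+01]
```

View pics/a.png

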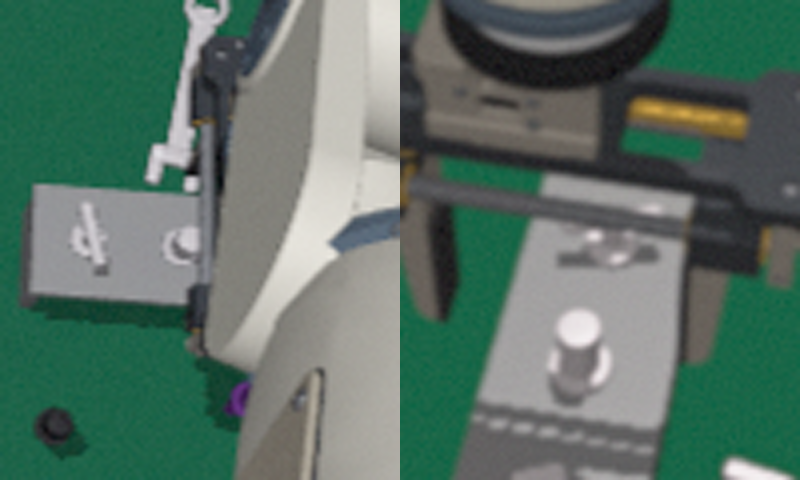

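The fingers straddle the knob, one on each long side of the stand, and clear of the tee and plug. Next I go down slowly and correct the position.

Call:
step_arm([
  [[0.03,0.0,-0.15],[0,0,0]],
  [[0.03,0.0,-0.28],[0,0,0]],
  [[0.03,0.0,-0.28],[0,0,0]],
  [[0.03,0.0,-0.28],[0,0,0]],
])

```text
time: 1.95
ee_pos: [0.5065, -0.2877, 0.1021]
ee_rot: [179.9, 0.0, 78.3]
contact_force: [-1.0, 0.0, 0.6]
grip_width: 1.0
grasp_force: 0.0
```

Call:
step_arm([
  [[0,0.03,-0.05],[0,0,0]],
  [[0,0.03,-0.08],[0,0,0]],
  [[0,0.03,-0.08],[0,0,0]],
  [[0,0.03,-0.08],[0,0,0]],
])

```text
time: 2.28
ee_pos: [0.5061, -0.2841, 0.0929]
ee_rot: [180.0, 0.0, 78.3]
contact_force: [0.0, -0.9, -0.0]
grip_width: 1.0
grasp_force: 0.0
```

Now I close the fingers.

Call:
step_arm([
  [[0,0,0],[0,0,0]],
  [[0,0,0],[0,0,0]],
  [[0,0,0],[0,0,0]],
  [[0,0,0],[0,0,0]],
  [[0,0,0],[0,0,0]],
], grip=-1, grip_force=25)

```text
time: 2.7
ee_pos: [0.506, -0.2841, 0.0926]
ee_rot: [-180.0, -0.0, 78.3]
contact_force: [0.6, -0.1, 0.6]
grip_width: 0.658
grasp_force: 0.0
```

Call:
step_arm([
  [[0,0,0],[0,0,0]],
  [[0,0,0],[0,0,0]],
  [[0,0,0],[0,0,0]],
  [[0,0,0],[0,0,0]],
])

```text
time: 3.03
ee_pos: [0.506, -0.2841, 0.0926]
ee_rot: [-180.0, -0.0, 78.3]
contact_force: [-0.6, 0.4, -0.3]
grip_width: 0.368
grasp_force: 0.0
```

Call:
step_arm([
  [[0,0,0],[0,0,0]],
  [[0,0,0],[0,0,0]],
  [[0,0,0],[0,0,0]],
  [[0,0,0],[0,0,0]],
  [[0,0,0],[0,0,0]],
])

```text
time: 3.45
ee_pos: [0.506, -0.2841, 0.0926]
ee_rot: [-180.0, 0.0, 78.3]
contact_force: [0.1, 1.0, 0.2]
grip_width: 0.192
grasp_force: 25.0
```

The opening is 17.7 mm, which matches the 18 mm knob. Now I lift.

Call:
step_arm([
  [[0,0,0.25],[0,0,0]],
  [[0,0,0.6],[0,0,0]],
  [[0,0,1],[0,0,0]],
  [[0,0,1],[0,0,0]],
], grip_force=40)

```text
time: 3.78
ee_pos: [0.5094, -0.286, 0.1997]
ee_rot: [179.4, 0.2, 78.3]
contact_force: [1.4, -0.9, 0.5]
grip_width: 0.185
grasp_force: 40.0
```

Call:
step_arm([
  [[0,0.2,0.15],[0,0,0]],
  [[0.1,0.5,0.4],[0,0,0]],
  [[0.2,0.9,0.5],[0,0,0]],
  [[0.2,1,0.5],[0,0,0]],
])

```text
time: 4.12
ee_pos: [0.5283, -0.181, 0.2452]
ee_rot: [179.7, -0.1, 78.3]
contact_force: [0.6, 0.3, -0.6]
grip_width: 0.185
grasp_force: 40.0
```

Call:
step_arm([
  [[0.1,0.3,0],[0,0,0]],
  [[0.2,0.7,0],[0,0,0]],
  [[0.2,1,0],[0,0,0]],
  [[0.2,1,0],[0,0,0]],
])

```text
time: 4.45
ee_pos: [0.5458, -0.0797, 0.242]
ee_rot: [-179.9, -0.1, 78.5]
contact_force: [-0.3, -0.3, -0.5]
grip_width: 0.186
grasp_force: 40.0
```

Call:
step_arm([
  [[0.05,0.25,0],[0.0302,0.0142,0]],
  [[0.1,0.5,0],[0.0603,0.0285,0]],
  [[0.15,0.75,0],[0.0904,0.0427,0]],
  [[0.2,1,0],[0.1206,0.057,0]],
  [[0.2,1,0],[0.1507,0.0712,0]],
])

```text
time: 4.87
ee_pos: [0.567, 0.0189, 0.2431]
ee_rot: [-160.7, -23.9, 74.3]
contact_force: [0.0, -0.4, -0.3]
grip_width: 0.184
grasp_force: 40.0
```

Call:
step_arm([
  [[0.1,0.3,0],[0,0,0]],
  [[0.2,0.7,0],[0,0,0]],
  [[0.24,1,0],[0,0,0]],
  [[0.24,1,0],[0,0,0]],
  [[0.24,1,0],[0,0,0]],
])

```text
time: 5.28
ee_pos: [0.5897, 0.1164, 0.2418]
ee_rot: [-160.8, -23.5, 74.4]
contact_force: [0.3, -0.5, -0.4]
grip_width: 0.179
grasp_force: 40.0
```

```bash
cat >> h.py <<'E'
from scipy.spatial.transform import Rotation as Ro
M=np.array([.5705,.186,.120]); y=np.radians(115.3); A=np.array([-.5*np.cos(y),-.5*np.sin(y),np.cos(np.pi/6)])
def rep(L=.073):
    np.set_printoptions(precision=4,suppress=True)
    s=arm.read_state(); R=Ro.from_euler('xyz',s['ee_rot'],degrees=True).as_matrix(); z=-R[:,2]
    ax=np.cross(z,A)
    tip=s['ee_pos']-L*z; d=tip-M
    print('t',s['time'],'pos',s['ee_pos'],'axis',z,'turn fix/pi',ax/np.pi,'deg',np.degrees(np.linalg.norm(ax)))
    print('tip',tip,'along',d@A*1e3,'lateral mm',(d-(d@A)*A)*1e3,'F',s['contact_force'],'g',s['grip_width'])
    return s,R,z,tip
E
python3 - <<'E'
from h import *
rep()
t=cam('top');q=cam('side')
im=np.hstack([cv2.resize(c['frame'][yy:yy+100,x:x+80],None,fx=5,fy=5,interpolation=cv2.INTER_CUBIC) for c,x,yy in((t,205,150),(q,285,75))])
cv2.imwrite('pics/b.png',im)
E
```

```text
t 5.2833 pos [0.5897 0.1164 0.2418] axis [ 0.215  -0.4512  0.8661] turn fix/pi [ 0.0002 -0.0004 -0.0003] deg 0.09101104205557799
tip [0.574  0.1494 0.1786] along 68.02756559080464 lateral mm [-11.0668  -5.8656  -0.3311] F [ 0.3122 -0.5053 -0.3518] g 0.17860386968823555
```

View pics/b.png

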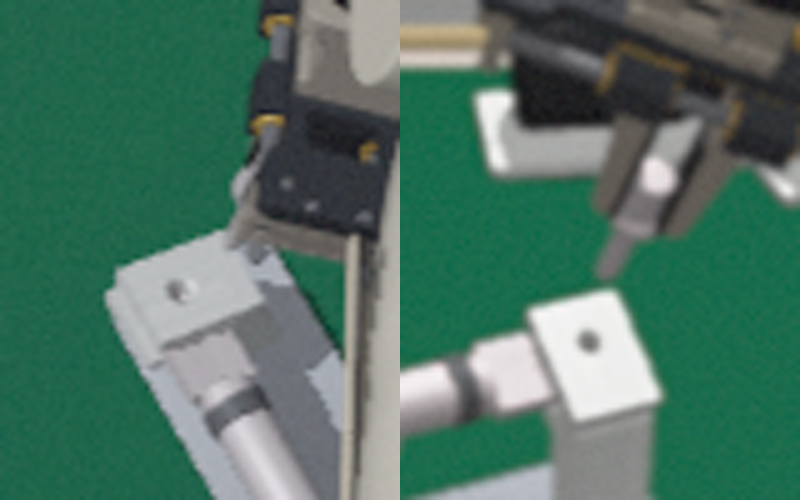

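The pin is held in line with the gripper and leaning 30°, above and beside the hole. In the side view the tip is at (326.6,129.4). In the top view the gripper does not cover the hole. I'll move to about 14 mm above the mouth, on the axis.

Call:
step_arm([
  [[0,0.1,-0.15],[0,0,0]],
  [[0,0.2,-0.3],[0,0,0]],
  [[0,0.3,-0.46],[0,0,0]],
  [[0,0.3,-0.46],[0,0,0]],
  [[0,0.3,-0.46],[0,0,0]],
])

```text
time: 5.8
ee_pos: [0.5895, 0.1448, 0.1961]
ee_rot: [-160.7, -23.5, 74.2]
contact_force: [-0.3, -0.9, -1.2]
grip_width: 0.185
grasp_force: 40.0
```

```bash
python3 - <<'E'
from h import *
s,R,z,tip=rep()
t=cam('top');q=cam('side')
print('pred tip T',proj(t,tip),'S',proj(q,tip),'collar axis S',proj(q,tip+.052*z),'knob top S',proj(q,tip+.083*z), 'M', proj(t,M),proj(q,M))
im=np.hstack([cv2.resize(c['frame'][yy:yy+60,x:x+50],None,fx=8,fy=8,interpolation=cv2.INTER_CUBIC) for c,x,yy in((t,220,180),(q,300,100))])
cv2.imwrite('pics/c.png',im)
E
```

```text
t 5.8 pos [0.5895 0.1448 0.1961] axis [ 0.2149 -0.4519  0.8658] turn fix/pi [ 0.     -0.0003 -0.0002] deg 0.06958445553580457
tip [0.5738 0.1778 0.1329] along 15.595034302873957 lateral mm [-0.04   -1.1124 -0.5708] F [-0.3117 -0.8892 -1.1956] g 0.1849511859667937
pred tip T [[242.3415 204.9481]] S [[323.8227 140.1904]] collar axis S [[329.7003 129.0823]] knob top S [[333.4972 121.9066]] M [[240.3345 207.7518]] [[322.18   142.8732]]
```

View pics/c.png

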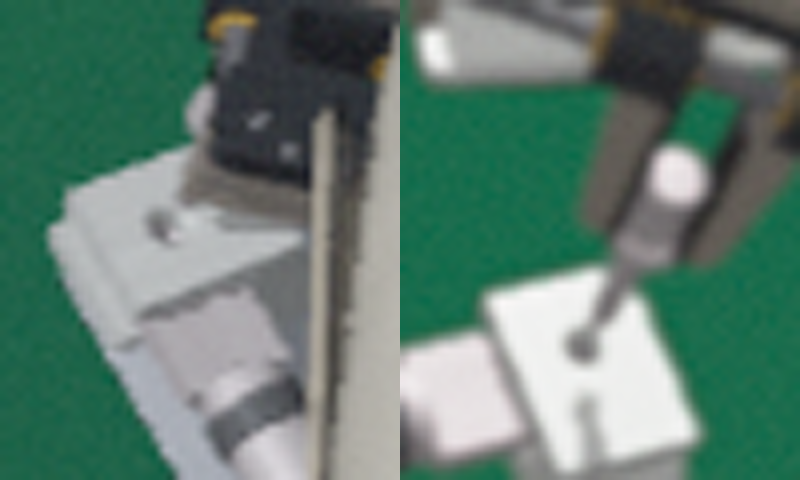

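In the side view the tip is at about (324.2,141.2), just short of the hole at (321.8,142.8). The finger hides the tip in the top view. I'll measure both to sub-pixel accuracy.

```bash
python3 - <<'E'
from h import *
import pickle
s,R,z,tip=rep()
for n,u,v in(('side',322,143),('top',241,208)):
    g=cv2.cvtColor(pickle.load(open(n+'.pkl','rb'))['frame'],cv2.COLOR_BGR2GRAY).astype(int)
    print(n);print(g[v-4:v+5,u-5:u+6])
q=cam('side');g=cv2.cvtColor(q['frame'],cv2.COLOR_BGR2GRAY).astype(int)
print('now, rows 130-147, cols 316-338');print(g[130:148,316:339])
for k in(0,.01,.02,.03,.04): print(k,proj(q,tip+k*z))
h=cam('top');g=cv2.cvtColor(h['frame'],cv2.COLOR_BGR2GRAY).astype(int)
print('top now rows 203-213 cols 234-252');print(g[203:214,234:253]); 
for k in(-.01,0,.01,.02): print(k,proj(h,tip+k*z))
E
```

```text
t 5.9 pos [0.5905 0.1448 0.1974] axis [ 0.2124 -0.4521  0.8663] turn fix/pi [0.     0.0004 0.0002] deg 0.0778650550747655
tip [0.575  0.1778 0.1342] along 16.97063152798667 lateral mm [ 0.8863 -0.5727 -0.5176] F [ 0.83   -0.0178 -0.2676] g 0.18484819001649822
side
[[237 237 237 235 231 231 232 233 235 234 234]
 [236 237 237 230 218 209 217 227 232 232 234]
 [236 236 232 213 174 155 171 199 225 233 233]
 [235 235 227 187 138 122 132 165 213 230 233]
 [235 234 225 183 131 112 115 150 200 227 233]
 [236 235 231 203 152 121 123 157 208 230 232]
 [236 235 234 224 202 176 170 195 222 231 232]
 [235 235 234 235 231 228 227 228 231 233 233]
 [235 235 234 234 237 236 236 234 233 233 233]]
top
[[218 219 217 215 217 219 219 219 218 217 219]
 [218 216 213 209 213 219 222 219 218 217 217]
 [219 220 198 174 180 195 230 238 223 217 218]
 [219 210 174 149 161 182 219 239 230 219 222]
 [219 217 182 137 148 190 207 227 228 221 222]
 [216 217 198 160 146 214 224 221 224 220 220]
 [218 220 219 210 188 189 205 216 220 219 221]
 [221 222 222 221 218 217 218 219 220 219 218]
 [222 221 220 219 221 221 218 2
[... 2259 characters left out ...]
142 142 142 134 129
  120]
 [189 189 189 179 143 119 132 152 187 209 200 188 168 145 142 144 143 138
  138]
 [187 186 188 186 152 112 122 158 176 195 197 190 189 186 163 142 141 140
  139]
 [186 186 185 187 167 130 117 182 192 189 192 189 187 189 187 183 181 182
  181]
 [186 187 186 188 188 179 155 157 175 185 189 188 189 187 186 186 187 188
  186]
 [189 190 191 190 192 189 186 184 187 189 189 187 187 188 187 187 190 188
  187]
 [189 190 192 190 189 188 189 188 186 187 186 186 189 189 189 188 186 172
  158]
 [184 190 190 188 191 189 189 187 187 187 188 189 189 187 185 171 148 128
  119]]
-0.01 [[241.2456 206.1815]]
0 [[242.2306 204.3696]]
0.01 [[243.2317 202.5283]]
0.02 [[244.249  200.6569]]
```

The side-view pixels match the predicted tip to within 0.5 px and the hole to 0.2 px. The alignment is good, so I enter slowly.

Call:
step_arm([
  [[-0.01,0.03,-0.05],[0,0,0]],
  [[-0.025,0.055,-0.1],[0,0,0]],
  [[-0.04,0.09,-0.155],[0,0,0]],
  [[-0.04,0.09,-0.155],[0,0,0]],
  [[-0.04,0.09,-0.155],[0,0,0]],
])

```text
time: 6.42
ee_pos: [0.5854, 0.1552, 0.1806]
ee_rot: [-160.8, -23.5, 74.3]
contact_force: [0.4, 0.1, 0.0]
grip_width: 0.182
grasp_force: 40.0
```

```bash
python3 -c "
from h import *
rep()"
```

```text
t 6.4167 pos [0.5854 0.1552 0.1806] axis [ 0.2148 -0.452   0.8658] turn fix/pi [-0.     -0.0003 -0.0002] deg 0.06879635378380285
tip [0.5698 0.1882 0.1174] along -3.4367718138073613 lateral mm [-0.0116  0.6497  0.342 ] F [0.4348 0.1205 0.0144] g 0.1818367219623227
```

The tip is about 3 mm in with no contact force. I continue.

Call:
step_arm([
  [[0,-0.003,-0.02],[0,0,0]],
  [[-0.008,0.01,-0.04],[0,0,0]],
  [[-0.017,0.029,-0.073],[0,0,0]],
  [[-0.017,0.029,-0.073],[0,0,0]],
  [[-0.017,0.029,-0.073],[0,0,0]],
])

```text
time: 6.83
ee_pos: [0.5841, 0.1579, 0.1735]
ee_rot: [-160.8, -23.5, 74.3]
contact_force: [0.4, -0.2, -0.7]
grip_width: 0.186
grasp_force: 40.0
```

```bash
python3 -c "
from h import *
s=rep()[0];print(s['moment'])"
```

```text
t 6.8333 pos [0.5841 0.1579 0.1735] axis [ 0.2141 -0.4521  0.8659] turn fix/pi [-0.     -0.0001 -0.0001] deg 0.02624157224491699
tip [0.5684 0.1909 0.1103] along -11.033019972856168 lateral mm [ 0.2982 -0.0973 -0.1244] F [ 0.3604 -0.1651 -0.7483] g 0.18643926642156045
[-0.291  -0.1322  0.0017]
```

The full-diameter shank is inside and nothing is jamming. I push past the spring ball.

Call:
step_arm([
  [[-0.009,0.018,-0.035],[0,0,0]],
  [[-0.017,0.036,-0.069],[0,0,0]],
  [[-0.026,0.054,-0.104],[0,0,0]],
  [[-0.034,0.072,-0.139],[0,0,0]],
  [[-0.034,0.072,-0.139],[0,0,0]],
])

```text
time: 7.25
ee_pos: [0.5801, 0.1655, 0.1591]
ee_rot: [-160.7, -23.5, 74.2]
contact_force: [0.1, 0.6, 0.1]
grip_width: 0.184
grasp_force: 40.0
```

```bash
python3 -c "
from h import *
s=rep()[0];print(s['moment'])"
```

```text
t 7.25 pos [0.5801 0.1655 0.1591] axis [ 0.2151 -0.4522  0.8656] turn fix/pi [-0.0001 -0.0004 -0.0002] deg 0.08395933058539623
tip [0.5644 0.1985 0.0959] along -27.82976224734974 lateral mm [-0.1166 -0.0966 -0.0217] F [0.097  0.5909 0.0706] g 0.18394123717810495
[-0.0903 -0.0562  0.0166]
```

Call:
step_arm([
  [[-0.009,0.018,-0.035],[0,0,0]],
  [[-0.017,0.036,-0.069],[0,0,0]],
  [[-0.026,0.054,-0.104],[0,0,0]],
  [[-0.038,0.081,-0.156],[0,0,0]],
  [[-0.038,0.081,-0.156],[0,0,0]],
])

```text
time: 7.67
ee_pos: [0.5762, 0.1736, 0.1432]
ee_rot: [-160.7, -23.5, 74.2]
contact_force: [-1.3, 2.0, -0.4]
grip_width: 0.187
grasp_force: 40.0
```

```bash
python3 -c "
from h import *
s=rep()[0];print(s['moment'])
t=cam('top');q=cam('side')
im=np.hstack([cv2.resize(c['frame'][yy:yy+60,x:x+50],None,fx=8,fy=8,interpolation=cv2.INTER_CUBIC) for c,x,yy in((t,220,180),(q,300,110))])
cv2.imwrite('pics/d.png',im)"
```

```text
t 7.6667 pos [0.5762 0.1736 0.1432] axis [ 0.2153 -0.4521  0.8656] turn fix/pi [-0.0001 -0.0005 -0.0002] deg 0.09439272952737793
tip [0.5605 0.2066 0.08  ] along -46.092130439151894 lateral mm [-0.1941 -0.2431 -0.079 ] F [-1.2802  1.9924 -0.4114] g 0.18660513883143842
[-0.0389  0.0314  0.0395]
```

View pics/d.png

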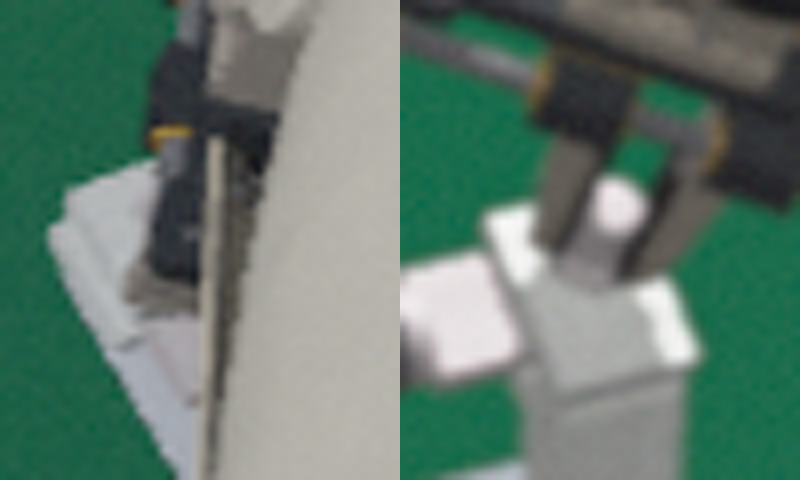

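In the side view the knob is at (327,125), standing on the fork face with the shank inside the hole. About 6 mm remains.

Call:
step_arm([
  [[-0.003,0.007,-0.013],[0,0,0]],
  [[-0.006,0.014,-0.026],[0,0,0]],
  [[-0.009,0.02,-0.039],[0,0,0]],
  [[-0.009,0.02,-0.039],[0,0,0]],
  [[-0.009,0.02,-0.039],[0,0,0]],
])

```text
time: 8.18
ee_pos: [0.5762, 0.1752, 0.1403]
ee_rot: [-160.8, -23.5, 74.3]
contact_force: [-0.7, 2.5, -0.7]
grip_width: 0.183
grasp_force: 40.0
```

```bash
python3 -c "
from h import *
s=rep()[0];print(s['moment'],'axial',s['contact_force']@A)"
```

```text
t 8.1833 pos [0.5762 0.1752 0.1403] axis [ 0.2137 -0.4522  0.8659] turn fix/pi [-0.0001 -0.      0.    ] deg 0.011486863538226257
tip [0.5606 0.2082 0.0771] along -49.301097757775985 lateral mm [ 0.5985 -0.0747 -0.1867] F [-0.7281  2.4875 -0.6925] g 0.18312295611273968
[ 0.2191 -0.0138 -0.0988] axial -1.879772558127784
```

Call:
step_arm([
  [[-0.002,0.005,-0.009],[0,0,0]],
  [[-0.004,0.009,-0.017],[0,0,0]],
  [[-0.004,0.009,-0.017],[0,0,0]],
  [[-0.004,0.009,-0.017],[0,0,0]],
])

```text
time: 8.52
ee_pos: [0.5758, 0.1761, 0.1386]
ee_rot: [-160.8, -23.5, 74.3]
contact_force: [-0.6, 3.4, -0.1]
grip_width: 0.19
grasp_force: 40.0
```

```bash
python3 -c "
from h import *
s=rep()[0];print(s['moment'],'axial',s['contact_force']@A)"
```

```text
t 8.5167 pos [0.5758 0.1761 0.1386] axis [ 0.2136 -0.4522  0.866 ] turn fix/pi [-0.0001  0.      0.    ] deg 0.012093555115284111
tip [0.5602 0.2091 0.0754] along -51.2687166788956 lateral mm [ 0.6818 -0.096  -0.2183] F [-0.569   3.4108 -0.1167] g 0.1902121246808655
[ 0.3397 -0.1588 -0.137 ] axial -1.7645117235977037
```

Call:
step_arm([
  [[-0.001,0.003,-0.005],[0,0,0]],
  [[-0.003,0.006,-0.011],[0,0,0]],
  [[-0.003,0.006,-0.011],[0,0,0]],
  [[-0.003,0.006,-0.011],[0,0,0]],
])

```text
time: 8.85
ee_pos: [0.5756, 0.1766, 0.1378]
ee_rot: [-160.9, -23.5, 74.3]
contact_force: [-1.0, 0.8, 4.2]
grip_width: 0.184
grasp_force: 40.0
```

```bash
python3 -c "
from h import *
s=rep()[0];print(s['moment'],'axial',s['contact_force']@A)"
```

```text
t 8.85 pos [0.5756 0.1766 0.1378] axis [ 0.2133 -0.4522  0.866 ] turn fix/pi [-0.      0.0001  0.0001] deg 0.021614335630745905
tip [0.5601 0.2096 0.0746] along -52.22961417055492 lateral mm [ 0.7164 -0.0308 -0.1928] F [-0.9879  0.8114  4.1794] g 0.18355049772262744
[0.2599 0.0775 0.0434] axial 3.041573451233307
```

Call:
step_arm([
  [[-0.001,0.003,-0.005],[0,0,0]],
  [[-0.002,0.005,-0.01],[0,0,0]],
  [[-0.002,0.005,-0.01],[0,0,0]],
  [[-0.002,0.005,-0.01],[0,0,0]],
])

```text
time: 9.18
ee_pos: [0.5756, 0.1766, 0.1377]
ee_rot: [-160.9, -23.6, 74.3]
contact_force: [-2.0, -3.9, 12.0]
grip_width: 0.184
grasp_force: 40.0
```

```bash
python3 -c "
from h import *
s=rep()[0];print(s['moment'],'axial',s['contact_force']@A)"
```

```text
t 9.1833 pos [0.5756 0.1766 0.1377] axis [ 0.213  -0.4521  0.8662] turn fix/pi [-0.      0.0002  0.0001] deg 0.042173995461469965
tip [0.5601 0.2096 0.0745] along -52.30785083279514 lateral mm [ 0.7716 -0.0151 -0.1983] F [-1.986  -3.8757 12.0434] g 0.18392863142455837
[0.2532 0.6291 0.2497] axial 11.757537653366551
```

It stops firmly at 52.3 mm with 12 N axial. I'll press slightly harder to seat it, ease the load, then open.

Call:
step_arm([
  [[-0.001,0.002,-0.004],[0,0,0]],
  [[-0.002,0.004,-0.008],[0,0,0]],
  [[-0.002,0.004,-0.008],[0,0,0]],
  [[0,0,0],[0,0,0]],
  [[0.001,-0.003,0.006],[0,0,0]],
])

```text
time: 9.6
ee_pos: [0.5756, 0.1766, 0.1378]
ee_rot: [-160.9, -23.6, 74.3]
contact_force: [0.2, 2.1, 2.0]
grip_width: 0.184
grasp_force: 40.0
```

Call:
step_arm([
  [[0,0,0],[0,0,0]],
  [[0,0,0],[0,0,0]],
  [[0,0,0],[0,0,0]],
  [[0,0,0],[0,0,0]],
  [[0,0,0],[0,0,0]],
], grip=-0.2)

```text
time: 10.02
ee_pos: [0.5753, 0.1767, 0.1369]
ee_rot: [-160.8, -23.5, 74.3]
contact_force: [0.5, -0.1, -0.2]
grip_width: 0.4
grasp_force: 0.0
```

Call:
step_arm([
  [[0,0,0],[0,0,0]],
  [[0,0,0],[0,0,0]],
  [[0,0,0],[0,0,0]],
])

```text
time: 10.27
ee_pos: [0.5754, 0.1768, 0.1371]
ee_rot: [-160.8, -23.5, 74.3]
contact_force: [0.4, 0.4, -0.5]
grip_width: 0.403
grasp_force: 0.0
```

```bash
python3 -c "
from h import *
s=rep()[0];print(s['moment'],'axial',s['contact_force']@A)"
```

```text
t 10.2667 pos [0.5754 0.1768 0.1371] axis [ 0.2136 -0.452   0.866 ] turn fix/pi [0. 0. 0.] deg 0.002177746818538776
tip [0.5598 0.2098 0.0739] along -52.95362779853434 lateral mm [ 0.6065 -0.1637 -0.2351] F [ 0.4314  0.3938 -0.5299] g 0.4026170874657061
[-0.2486 -0.1323  0.0186] axial -0.5446941554376875
```

The fingers are free. I retreat along the axis, then swing away and look.

Call:
step_arm([
  [[0.04,-0.09,0.173],[0,0,0]],
  [[0.085,-0.181,0.346],[0,0,0]],
  [[0.128,-0.271,0.52],[0,0,0]],
  [[0.192,-0.407,0.78],[0,0,0]],
  [[0.192,-0.407,0.78],[0,0,0]],
])

```text
time: 10.68
ee_pos: [0.5977, 0.1345, 0.2196]
ee_rot: [-161.3, -23.6, 74.4]
contact_force: [0.7, -0.2, 0.8]
grip_width: 0.398
grasp_force: 0.0
```

Call:
step_arm([
  [[0,-0.4,0.2],[0,0,0]],
  [[0,-0.8,0.3],[0,0,0]],
  [[0,-1,0.3],[0,0,0]],
  [[0,-1,0.3],[0,0,0]],
])

```text
time: 11.02
ee_pos: [0.5952, 0.0321, 0.2455]
ee_rot: [-161.0, -23.5, 74.1]
contact_force: [0.1, 0.1, -0.2]
grip_width: 0.4
grasp_force: 0.0
```

Call:
step_arm([
  [[0,-0.4,0],[0,0,0]],
  [[0,-0.8,0],[0,0,0]],
  [[0,-1,0],[0,0,0]],
  [[0,-1,0],[0,0,0]],
])

```text
time: 11.35
ee_pos: [0.5946, -0.067, 0.2443]
ee_rot: [-160.8, -23.5, 74.1]
contact_force: [-0.5, 0.6, -0.3]
grip_width: 0.403
grasp_force: 0.0
```

```bash
python3 -c "
from h import *
t=cam('top');q=cam('side')
im=np.zeros((600,800,3),np.uint8)
f=lambda c,x,yy,w,h,k:cv2.resize(c['frame'][yy:yy+h,x:x+w],None,fx=k,fy=k,interpolation=cv2.INTER_CUBIC)
im[:360,:400]=f(t,210,190,100,90,4);im[:360,400:]=f(q,300,115,50,45,8)
im[360:,:]=cv2.resize(np.hstack([t['frame'],q['frame']]),(800,240))
cv2.imwrite('pics/e.png',im)
print(proj(q,[M+.036*A,M]),arm.read_state()['ee_pos'])"
```

```text
[[326.05175074 135.50661751]
 [322.17999917 142.87320363]] [ 0.59452782 -0.06363966  0.24459668]
```

View pics/e.png

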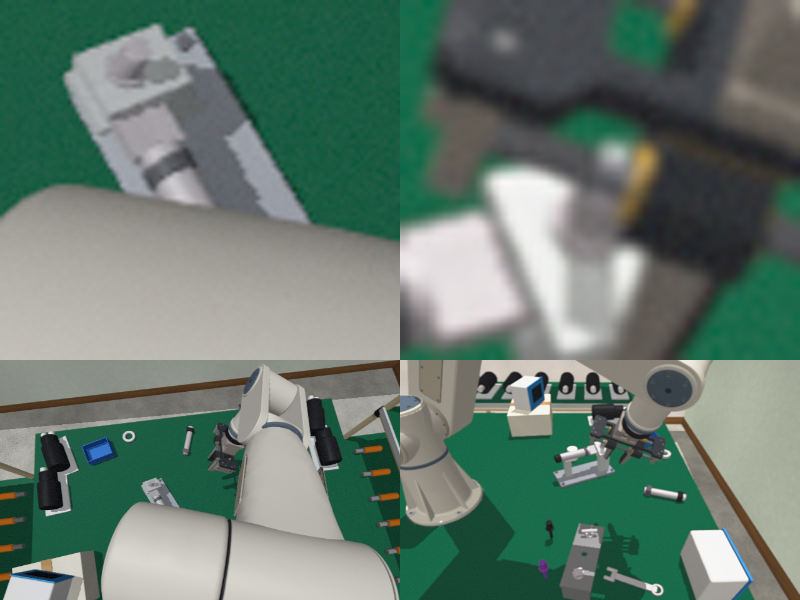

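The pin sits in the fork (top crop around (128,70)), but the gripper partly hides it in the side view. I'll raise the arm for a clear side view.

Call:
step_arm([
  [[0,-0.3,0.4],[0,0,0]],
  [[0,-0.5,0.8],[0,0,0]],
  [[0,-0.7,1],[0,0,0]],
  [[0,-0.7,1],[0,0,0]],
])

```text
time: 11.78
ee_pos: [0.5965, -0.1358, 0.351]
ee_rot: [-161.4, -23.5, 74.5]
contact_force: [0.0, 0.4, 0.9]
grip_width: 0.399
grasp_force: 0.0
```

Call:
step_arm([
  [[0,-0.3,0.4],[0,0,0]],
  [[0,-0.5,0.8],[0,0,0]],
  [[0,-0.5,1],[0,0,0]],
  [[0,-0.5,1],[0,0,0]],
])

```text
time: 12.12
ee_pos: [0.5959, -0.1836, 0.4508]
ee_rot: [-161.3, -23.5, 74.5]
contact_force: [0.4, 0.3, -0.1]
grip_width: 0.401
grasp_force: 0.0
```

```bash
python3 -c "
from h import *
t=cam('top');q=cam('side')
im=np.zeros((600,800,3),np.uint8)
f=lambda c,x,yy,w,h,k:cv2.resize(c['frame'][yy:yy+h,x:x+w],None,fx=k,fy=k,interpolation=cv2.INTER_CUBIC)
im[:360,:400]=f(t,210,190,50,45,8);im[:360,400:]=f(q,300,115,50,45,8)
im[360:,:]=cv2.resize(np.hstack([t['frame'],q['frame']]),(800,240))
cv2.imwrite('pics/f.png',im)
print('S',proj(q,[M+.031*A,M+.005*A,M]),'T',proj(t,[M+.031*A,M]))"
```

```text
S [[325.49828967 136.55965993]
 [322.70240074 141.87925654]
 [322.17999917 142.87320363]] T [[243.40116016 202.09133203]
 [240.33450332 207.75184865]]
```

View pics/f.png

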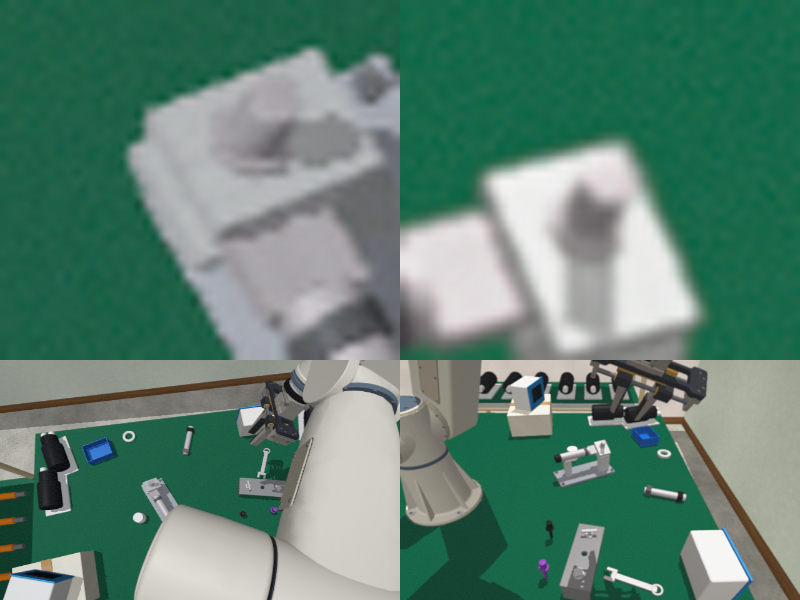

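The collar lies flat on the fork face, and the knob top is at (325.7,137.3) against (325.5,136.6) predicted for fully home. The jar, wrench, tee and plug are undisturbed, so I hand the job in.

```bash
python3 -c "
from h import *
print(arm.sign_off())"
```

```text
the job is handed in; nothing more can be done
None
```

The pin is fully home in the slanted fork, knob up and released, with the other parts undisturbed, and the job was handed in at about 12 s of the 40 s allowed.

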